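Set the laminator to hot and start it

TASK

Get the laminator ready for hot pouches: with the fingertips, push the tall mode lever on its top along its slot, out of off and past the first click (cold), all the way to the second stop (hot) so that it stays there, and only then press the round start button right down and let it come back up. Only push and press: do not lift or shift the laminator, do not move the low release tab, and leave everything else on the desk and on the machine where it is.

Things in the scene. Friction and masses are not known exactly. Their poses are not given: they have to be found in the camera images.
- laminator: White laminator, loose on rubber feet, about 5.5 kg; 160 mm (x) x 370 mm (y) x 70 mm high, flat top. Origin: centre of its underside; x from its front (feed mouth, robot's side) to its back, y along its length, to the left seen from the robot. Lever, button and release tab, all black, stand in one row along y on top at x = -35 mm. Pushes up to 15 N along y do not shift it.
- mode_lever (a point): Mode lever: upright fin, 24 mm (laminator x) x 12 mm (laminator y), in the long slot in the left half of the top, three short marks beside it. The point is the fin's centre, 15 mm above the laminator's top; the fin reaches from 2 to 28 mm above the top. In the laminator's frame x = -35 mm, y = 50 mm plus the joint value.
- mode (a joint): Slide of the mode lever along the laminator's +y, m: 0 = off (starts within 2 mm of it), 0.025 = first detent (cold), 0.050 = second stop (hot), end of the slot. Sprung detents hold it in all three; let go in between it snaps to the nearer one (within 3 mm of halfway it may stay). Pushing it out of a detent takes up to about 8 N; from 0.042 it is drawn on to the second stop by itself.
- start_top (a point): Start button: black round push button, 28 mm across, in a black round housing 44 mm across and 12 mm high, right of the lever on the laminator's top. The point is the centre of the button's upper face, 22 mm above the laminator's top while up, 16 mm pressed down. At x = -35 mm, y = -50 mm in the laminator's frame.
- start (a joint): How far the start button is pressed down, m: 0 = up, 0.006 = fully down, sprung, takes about 5 N and comes back up by itself.
- release_tab (a point): Release tab, to be left alone: low flat tab 26 mm (laminator x) x 14 mm (laminator y) x 9 mm in the short slot right of the start button, at x = -35 mm, y = -115 mm in the laminator's frame; the point is its centre, 6.5 mm above the laminator's top.
- release (a joint): How far the release tab has slid along the laminator's -y, m: 0 at the start, 0.025 = jaws released.
- stamp: Bystander: wooden hand stamp, 34 mm across, 54 mm tall, standing on top of the laminator; origin under its centre.
- eraser: Bystander: small eraser 22 x 54 x 13 mm lying on top of the laminator; origin under its centre.
- stapler: Bystander: stapler 130 x 36 x 53 mm, on the desk at the laminator's left end; origin under its centre.
- mouse: Bystander: black computer mouse 110 x 60 x 30 mm, on the desk at the laminator's right end; origin under its centre.
- calculator: Bystander: desk calculator 85 x 145 x 17 mm, in front of the laminator; origin under its centre.
- glue_stick: Bystander: glue stick 26 mm across, 85 mm tall, standing in front of the laminator; origin under its centre.
- cup: Bystander: white cup 76 mm across, 95 mm tall, behind the laminator; origin under its centre.
- tape_roll: Bystander: roll of tape lying flat, 84 mm across, 24 mm high, behind the laminator; origin under its centre.

How it is judged:
On the way, in this order (a step that is already met when the one before it is completed fails the run):
1. the mode lever is pushed past the first detent to the second stop (value of joint mode above 0.046 m), for 0.3 s.
2. the start button is pressed right down with the lever in the second stop (value of joint start above 0.0045 m and value of joint mode above 0.046 m), for 0.1 s.
At the end, for the whole second after the job is handed in: The mode lever rests within 4 mm of its second stop; the start button was pressed at least 4.5 mm after that and is back up; the release tab has moved less than 5 mm; the laminator stands flat within 25 mm of where it was; every bystander stands upright within 30 mm of where it was (value of joint mode above 0.046 m and value of joint start below 0.0015 m and value of joint release below 0.005 m and distance of laminator from where it was at the start of the episode below 0.025 m and angle between laminator's own z axis and vertical below 0.05 rad and linear speed of laminator below 0.02 m/s and distance of each of stamp, eraser, stapler, mouse, calculator, glue_stick, cup, tape_roll from where it was at the start of the episode below 0.03 m and angle between each of stamp, eraser, stapler, mouse, calculator, glue_stick, cup, tape_roll's own z axis and vertical below 0.2 rad); the robot touches nothing.
It fails at once if the start button is pressed before the lever is in the second stop (value of joint start above 0.003 m and value of joint mode below 0.044 m).
It fails at once if the release tab is moved (5 mm or more) (value of joint release above 0.005 m).
It fails at once if the laminator is lifted, tipped or shifted (25 mm) (height (world z) of laminator above 0.012 m or angle between laminator's own z axis and vertical above 0.08 rad or distance of laminator from where it was at the start of the episode above 0.025 m).
It fails at once if a bystander is lifted, knocked over or moved (30 mm) (distance of any of stamp, eraser, stapler, mouse, calculator, glue_stick, cup, tape_roll from where it was at the start of the episode above 0.03 m or angle between any of stamp, eraser, stapler, mouse, calculator, glue_stick, cup, tape_roll's own z axis and vertical above 0.4 rad).
It also fails if it takes over 38 s, if anything falls off the work surface, if the arm or the gripper's body presses on something with over 40 N, if the wrist force passes 120 N, or if a joint passes its speed limit or range.

ROBOT

A 7-joint arm with a two-finger parallel gripper is mounted at the origin on the work surface. World frame = base frame: x ahead of the robot, y to its left, z up, the work surface at z = 0. Lengths are in m, angles in rad, forces in N, time in s.
With the tool pointing down it reaches from about 0.35 to 0.9 m from the base axis. Payload 8.1 kg.
Tool frame: the origin (TCP) lies midway between the tips of the shut fingers; the grasp point (between the pads) lies 19 mm behind it; z points along the fingers, x is the direction in which the jaws open and shut, and the axes are right-handed (so a half turn about z gives the same grasp; the last joint's range is limited). The gripper opens to 92 mm and grips with 3 to 60 N. Pads are 19 mm wide; open, the fingers measure 130 mm over their backs; the gripper's body (75 mm by 190 mm) begins 47 mm behind the grasp point.
Start: joints at [1.057, 0.434, 0.025, 1.573, -0.012, 1.134, -0.075], TCP at [0.25, -0.573, 0.227] pointing down, gripper open.
Joint ranges: [-2.62, 2.62], [-0.44, 2.09], [-1.27, 1.32], [0.08, 2.57], [-1.32, 4.46], [0.12, 2], [-2.74, 2.74]. Speed limits (rad/s): [2.22, 2.22, 3.01, 3.01, 3.14, 3.14, 3.14].

INTERFACE

Orientations are given as a rotation vector (axis times angle).
In Python, from cell import arm gives the robot as it stands. The module is installed in compiled form; this text tells all that it offers.
- The arm moves only by the tool play_rows, never from a script. Its argument "motion" is a list of rows, each a list of 7 numbers: the gripper's target within -1 to 1 (fully open at 1, half-way at 0, shut at -1), then the shift along the tool's x, y, z in mm, then the turn, a rotation vector about the tool's x, y, z in rad. In form: [[claw, tx, ty, tz, ax, ay, az], ...]. A call has 1 to 10 rows; each row is the pose to reach, as a shift and turn from the pose measured when the call began, along the tool's axes at that moment; what a row does not reach only later rows make up. A row lasts 1/10 s, in which the tool goes at most 50 mm and 8.59 degrees, less where a joint would pass 70% of its speed; a pose out of reach is approached as far as the arm can. A call with a gripper value outside its range is refused whole. The fingers move at their own pace and stop on an object; "force" is the grip in N (left out, the last holds). Time passes only in rows, so rows that repeat a pose let the fingers close. It gives the time, the measured TCP pose, the force and the opening at its end, in the units of the state.
- arm.observe(): the state, without advancing time (a new reading comes with each control period).
- arm.get_image(name): name is "scene" or "top" or "wrist"; returns a dict with "img" (400x640x3 uint8, blue, green, red), "depth" (400x640 float32, m along the optical axis (not along the pixel's ray), 0 where there is no reading), "K" (3x3 intrinsics, pixels), "rvec" (rotation vector, rad) and "tvec" (3), from world to camera coordinates, as OpenCV has them. Camera axes: x right, y down, z forward; pixel columns grow to the right and rows downward; lengths in m; the calibration is good to about 2 mm. The wrist camera is an equidistant fisheye: a pixel r from the principal point sees the ray r / f radians off the axis. A picture is of the moment at which its call begins.
- arm.sign_off(): hands the job in, once; it reports no verdict.
Trained networks look in a picture, given as the dict that the camera call returned (one of the last four; its "shot" number tells which), for a name from the list of things; names that differ only in an ending like _2 or _b are one class to them, and where a whole thing is asked for, a point or a joint stands for the part that bears it (a point fixed in the world has none). Each returns a list of dicts, best first, with "score" (0 to 1); they miss things now and then, are a little off and sometimes report something else, mostly with a low value. They report only what shows in the picture. A call takes as long as a camera call.
- arm.look_for(picture, query): "box" ([left, top, width, height] as shares, 0 to 1, of the picture: columns of its width, rows of its height, round what is visible of it).
The state is a dict: "clock": time; "joints": joint angles; "dq": joint speeds; "joint_efforts": joint torques, N m; "position": TCP position; "ee_rot": TCP orientation; "force": force on the tool from outside, world axes, zero at the start; "ft_torque": the same for the moment, N m; "width": opening from 0.0 (shut) to 1.0 (fully open).
Only numpy, scipy, OpenCV 4.12 (cv2) and the standard library are available. Lean on these libraries where they do the work, as an engineer would, in place of code of your own. Each camera call takes 0.05 s, during which the arm holds its last target. There are 200 camera calls.

## Working session

There is one attempt and no reset: what is moved stays moved. The work goes in short steps, Python scripts to look and compute and a tool call to move; the robot and the scene stay as the last step left them, time stands still between calls to the robot, and variables do not carry over. Pictures are saved under pics/ and viewed, on a budget of 10 in all, crops included, one or two more only if the job needs it, and the job is handed in when it is done.

Besides the shell and the picture viewer there is one more tool, called after "Call:" by a JSON object that holds its "api" and its "payload". play_rows: Moves the arm, as the interface text tells. Its arguments: {"type":"object","properties":{"motion":{"type":"array"},"force":{"type":"number"}},"required":["motion"]}

```bash
mkdir -p pics
cat > h.py <<'E'
import numpy as np, cv2
from cell import arm
def pts(p):
    R=cv2.Rodrigues(np.array(p["rvec"],float))[0]; t=np.array(p["tvec"],float).reshape(3); K=p["K"]
    d=p["depth"]; v,u=np.mgrid[:400,:640]
    c=np.stack([(u-K[0,2])/K[0,0]*d,(v-K[1,2])/K[1,1]*d,d],-1)
    w=(c-t)@R; w[d==0]=np.nan
    return w
E
python3 - <<'E'
from h import *
s=arm.observe(); print(s)
for n in("top","scene"):
    p=arm.get_image(n); cv2.imwrite(f"pics/{n}0.png",p["img"]); np.save(n+"w.npy",pts(p))
    for q in("laminator","mode_lever","start_top","release_tab"):
        print(n,q,[(np.round(np.array(r["box"])*[640,400,640,400]).astype(int),round(r["score"],2)) for r in arm.look_for(p,q)[:2]])
E
```

```text
{'clock': 0.0, 'joints': array([ 1.05741886,  0.43520063,  0.02495278,  1.57411967, -0.01159532,
        1.13397887, -0.07512015]), 'dq': array([-4.59457942e-04,  6.92422442e-05, -4.37323837e-05,  6.59277995e-04,
        3.57246742e-04,  7.79679213e-05, -1.16399750e-03]), 'joint_efforts': array([-2.09782270e-04, -6.67854452e+01,  9.84803326e-01, -3.14469266e+01,
       -6.05525309e-02,  4.28030721e-02,  1.89388270e-04]), 'position': array([ 0.24932585, -0.57255105,  0.22594989]), 'ee_rot': array([-2.62713082e+00,  1.72137986e+00,  2.16162184e-03]), 'force': array([-1.09767588, -0.53179499,  0.90365786]), 'ft_torque': array([ 0.02702756, -0.03050006,  0.03075628]), 'width': 0.9972931768034362}
top laminator [(array([389, 247,  10,  11]), 0.69), (array([310, 181, 142, 109]), 0.6)]
top mode_lever [(array([359, 231,   5,   9]), 0.62)]
top start_top [(array([390, 248,   7,   9]), 0.46)]
top release_tab [(array([411, 262,   6,   9]), 0.46)]
scene laminator [(array([147, 173, 183, 104]), 0.74)]
scene mode_lever [(array([256, 186,   6,  13]), 0.63), (array([205, 197,  12,   9]), 0.21)]
scene start_top []
scene release_tab [(array([177, 204,   9,  10]), 0.55)]
```

View pics/top0.png

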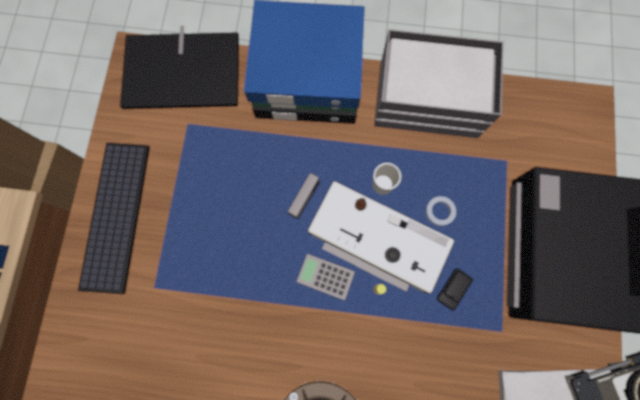

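The top view shows the laminator with its long axis running from (325,200) to (440,275). The lever is near (358,236), the button near (393,254) and the tab near (418,267). Next I fit the top face from depth.

```bash
python3 - <<'E'
from h import *
for n in("top","scene"):
    w=np.load(n+"w.npy")
    m=(abs(w[...,2]-.07)<.006)&(w[...,0]>.3)&(w[...,0]<.95)&(abs(w[...,1])<.6)
    k,l,st,c=cv2.connectedComponentsWithStats(m.astype(np.uint8)); i=1+st[1:,4].argmax()
    P=w[l==i]; r=cv2.minAreaRect((P[:,:2]*1000).astype(np.float32)); print(n,len(P),r,np.nanmedian(P[:,2]))
    for nm,(u,v) in (dict(lever=(361.5,235.5),btn=(393.5,252.5),tab=(414,266.5)) if n=="top" else dict(lever=(259,192),tab=(181,209))).items():
        print(nm,w[int(v),int(u)].round(4))
    # tall points over top
    m=(w[...,2]>.08)&(w[...,2]<.13)&(w[...,0]>.3)&(w[...,0]<.8)&(abs(w[...,1])<.5)
    k,l,st,c=cv2.connectedComponentsWithStats(m.astype(np.uint8))
    for i in range(1,k):
        if st[i,4]>3: print(st[i],w[l==i].mean(0).round(3),w[l==i].max(0).round(3))
w=None
E
python3 -c "
import cv2
a=cv2.imread('pics/top0.png')[170:300,280:480];b=cv2.imread('pics/scene0.png')
cv2.imwrite('pics/c1.png',cv2.resize(a,None,fx=4,fy=4,interpolation=2))
cv2.imwrite('pics/c2.png',cv2.resize(b[150:300,120:360],None,fx=3.3,fy=3.3,interpolation=2))"
```

```text
top 7101 ((525.2713623046875, -103.57395935058594), (369.3472900390625, 160.612548828125), 69.9494400024414) 0.069872634662723
lever [ 0.5146 -0.0497  0.0965]
btn [ 0.48   -0.1389  0.0941]
tab [ 0.4512 -0.1996  0.0812]
[373 163  28  27 195] [ 0.691 -0.104  0.092] [ 0.725 -0.066  0.099]
[ 518  169   13  151 1292] [ 0.538 -0.48   0.106] [ 0.747 -0.476  0.13 ]
[354 197  13  13 117] [ 0.598 -0.038  0.104] [ 0.616 -0.023  0.126]
[387 214  21  14 127] [ 0.567 -0.145  0.083] [ 0.584 -0.117  0.088]
[355 232   8  11  44] [ 0.508 -0.044  0.097] [ 0.521 -0.036  0.103]
[384 247  17  16 179] [ 0.475 -0.138  0.087] [ 0.495 -0.118  0.096]
[410 261   8  10  33] [ 0.453 -0.2    0.082] [ 0.464 -0.189  0.087]
[376 284  10   9  65] [ 0.382 -0.116  0.085] [ 0.394 -0.104  0.092]
scene 10016 ((526.1220092773438, -104.36465454101562), (369.8178405761719, 162.15908813476562), 69.76081848144531) 0.06961382770312007
lever [ 0.5154 -0.0481  0.0959]
tab [ 0.4577 -0.2025  0.0804]
[201 164  11  10  81] [ 0.384 -0.116  0.084] [ 0.395 -0.105  0.088]
[256 185   8  14  81] [ 0.514 -0.046  0.094] [ 0.523 -0.036  0.1  ]
[203 194  21  17 250] [ 0.48  -0.14   0.086] [ 0.497 -0.118  0.095]
[179 202   6  11  44] [ 0.455 -0.2    0.081] [ 0.465 -0.191  0.083]
[275 208  17  24 280] [ 0.607 -0.042  0.1  ] [ 0.62  -0.023  0.125]
[  19  221   54  179 2081] [ 0.566 -0.48   0.106] [ 0.734 -0.478  0.13 ]
[215 227  27  14 235] [ 0.568 -0.144  0.082] [ 0.586 -0.117  0.085]
[254 250  41  39 501] [ 0.687 -0.103  0.09 ] [ 0.726 -0.066  0.099]
```

View pics/c1.png

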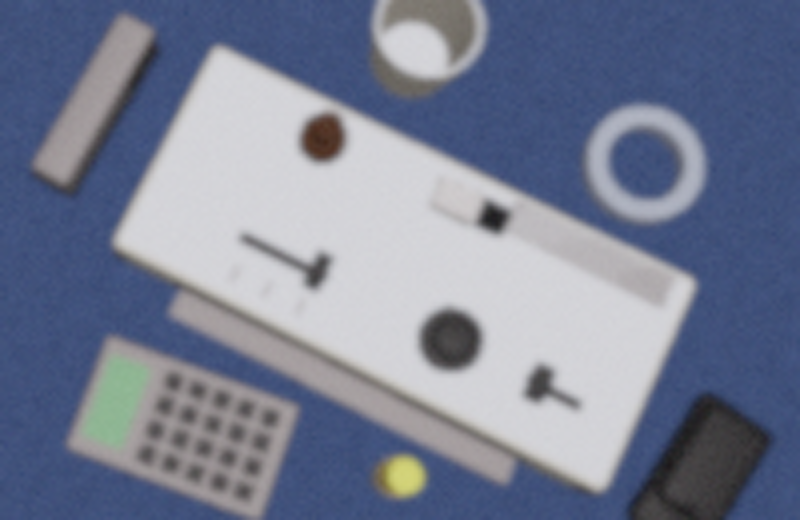

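The fit gives the laminator's origin at about (0.526, -0.104) with yaw -20.1°. The predicted lever (0.510, -0.045) and button (0.476, -0.139) positions match the depth readings. First I shut the gripper and move clear of the black box on the right, turning tool x onto the laminator's x.

Call:
{"api": "play_rows", "payload": {"motion": [[-1,-38,-26,-10,0,0,-0.1],[-1,-76,-51,-20,0,0,-0.2],[-1,-114,-77,-30,0,0,-0.3],[-1,-152,-102,-30,0,0,-0.4],[-1,-190,-128,-30,0,0,-0.5],[-1,-228,-154,-30,0,0,-0.6],[-1,-258,-220,-30,0,0,-0.7],[-1,-290,-290,-30,0,0,-0.81],[-1,-322,-360,-30,0,0,-0.81],[-1,-354,-425,-30,0,0,-0.81]], "force": 20}}

```text
clock: 1.5
position: [0.4339, -0.1518, 0.2572]
ee_rot: [3.093, -0.548, 0.002]
force: [0.3, -1.9, 0.5]
width: 0.179
```

```bash
cat >> h.py <<'E'
O=np.array([.5257,-.104,.07]);yaw=np.radians(-20.15)
def where():
    s=arm.observe(); R=cv2.Rodrigues(s["ee_rot"])[0]; c,n=np.cos(yaw),np.sin(yaw)
    L=np.array([[c,n,0],[-n,c,0],[0,0,1]])
    print("t",s["clock"],"TCP in lam mm",(L@(s["position"]-O)*1e3).round(1),"F lam",(L@s["force"]).round(1),"w",round(s["width"],3))
    print("tool axes in lam\n",(L@R).round(3)); return L,R,s
def goal(p): # mm in laminator-top frame -> tool shift
    L,R,s=where(); print("tool shift mm",((L@R).T@(np.array(p)-L@(s["position"]-O)*1e3)).round(1))
E
python3 -c "
from h import *
goal([-35,15,100])"
```

```text
t 1.5 TCP in lam mm [-69.7 -76.5 187.2] F lam [ 1.  -1.7  0.5] w 0.179
tool axes in lam
 [[ 1.     0.001  0.001]
 [ 0.001 -1.    -0.   ]
 [ 0.001  0.    -1.   ]]
tool shift mm [ 34.7 -91.4  87.2]
```

Call:
{"api": "play_rows", "payload": {"motion": [[-1,17,-45,0,0,0,0],[-1,35,-91,0,0,0,0],[-1,35,-91,45,0,0,0],[-1,35,-91,90,0,0,0],[-1,35,-91,127,0,0,0],[-1,35,-91,127,0,0,0],[-1,35,-91,127,0,0,0]]}}

```text
clock: 2.2
position: [0.4983, -0.0783, 0.1308]
ee_rot: [3.093, -0.548, 0.001]
force: [0.2, -0.8, 0.5]
width: 0.001
```

```bash
python3 -c "
from h import *
goal([-35,15,10])
p=arm.get_image('wrist'); cv2.imwrite('pics/w1.png',p['img'])
for n in ('scene',):
  q=arm.get_image(n); cv2.imwrite('pics/s1.png',cv2.resize(q['img'][110:300,100:380],None,fx=2.8,fy=2.8))"
```

```text
t 2.2 TCP in lam mm [-34.6  14.7  60.8] F lam [ 0.5 -0.7  0.5] w 0.001
tool axes in lam
 [[ 1.     0.001  0.   ]
 [ 0.001 -1.    -0.   ]
 [ 0.     0.    -1.   ]]
tool shift mm [-0.5 -0.3 50.8]
```

View pics/w1.png

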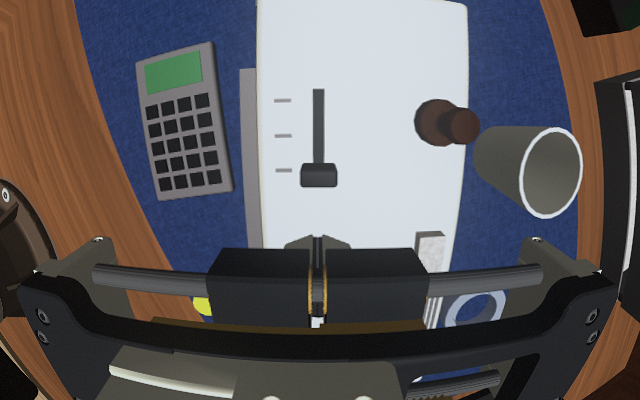

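View pics/s1.png

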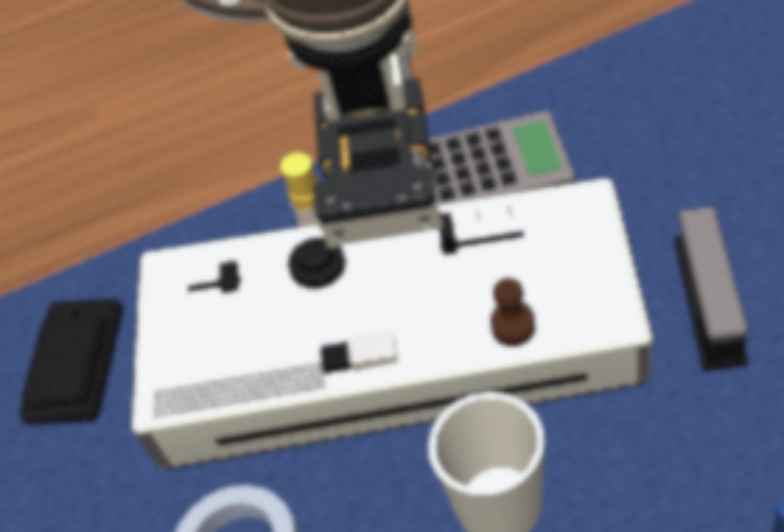

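In the wrist view the lever (319,175) is centred on the finger gap (318), and the fingers sit on its off side. I descend to about 10 mm above the top.

Call:
{"api": "play_rows", "payload": {"motion": [[-1,0,0,20,0,0,0],[-1,0,0,40,0,0,0],[-1,0,0,50,0,0,0],[-1,0,0,50,0,0,0],[-1,0,-5,50,0,0,0],[-1,0,-10,50,0,0,0],[-1,0,-15,50,0,0,0],[-1,0,-20,50,0,0,0],[-1,0,-24,50,0,0,0],[-1,0,-28,50,0,0,0]]}}

```text
clock: 3.3
position: [0.5097, -0.0529, 0.0827]
ee_rot: [3.092, -0.549, 0.007]
force: [-0.6, -3.4, 1.9]
width: 0.005
```

```bash
python3 -c "
from h import *
goal([-35,84.5,10])"
```

```text
t 3.3 TCP in lam mm [-32.6  42.4  12.7] F lam [ 0.6 -3.4  1.9] w 0.005
tool axes in lam
 [[ 1.     0.     0.005]
 [ 0.    -1.    -0.001]
 [ 0.005  0.001 -1.   ]]
tool shift mm [ -2.4 -42.1   2.7]
```

Call:
{"api": "play_rows", "payload": {"motion": [[-1,-1,-4,2,0,0,0],[-1,-2,-8,2,0,0,0],[-1,-2,-12,2,0,0,0],[-1,-2,-16,2,0,0,0],[-1,-2,-20,2,0,0,0],[-1,-2,-24,2,0,0,0],[-1,-2,-28,2,0,0,0],[-1,-2,-31,2,0,0,0],[-1,-2,-34,2,0,0,0]]}}

```text
clock: 4.2
position: [0.52, -0.0195, 0.0808]
ee_rot: [3.093, -0.548, 0.008]
force: [-0.1, -0.2, 0.3]
width: 0.006
```

```bash
python3 -c "
from h import *
goal([-35,88,10])
p=arm.get_image('wrist'); cv2.imwrite('pics/w2.png',p['img'][:300,100:500])"
```

```text
t 4.2 TCP in lam mm [-34.5  77.4  10.8] F lam [-0.  -0.2  0.3] w 0.006
tool axes in lam
 [[ 1.     0.001  0.005]
 [ 0.001 -1.     0.   ]
 [ 0.005 -0.    -1.   ]]
tool shift mm [ -0.5 -10.6   0.8]
```

View pics/w2.png

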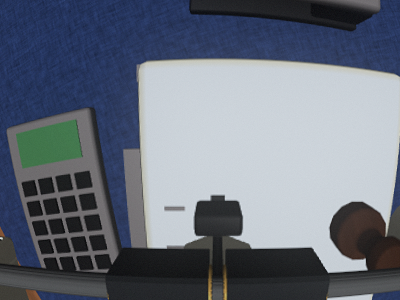

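The lever (crop 218,217) is close to the third mark (175,208), with a little slot left above it. I keep pushing gently.

Call:
{"api": "play_rows", "payload": {"motion": [[-1,0,-3,0,0,0,0],[-1,0,-6,0,0,0,0],[-1,0,-8,0,0,0,0],[-1,0,-10,0,0,0,0],[-1,0,-12,0,0,0,0],[-1,0,-12,0,0,0,0]]}}

```text
clock: 4.85
position: [0.5219, -0.0141, 0.0808]
ee_rot: [3.083, -0.554, 0.003]
force: [-9.4, -19.6, 15.6]
width: 0.006
```

```bash
python3 -c "
from h import *
goal([-35,70,10])
p=arm.get_image('wrist'); cv2.imwrite('pics/w3.png',p['img'][:300,100:500])"
```

```text
t 4.85 TCP in lam mm [-34.5  83.1  10.8] F lam [ -2.1 -21.6  15.6] w 0.006
tool axes in lam
 [[ 1.    -0.004  0.003]
 [-0.004 -1.    -0.009]
 [ 0.003  0.009 -1.   ]]
tool shift mm [-0.4 13.1  0.9]
```

View pics/w3.png

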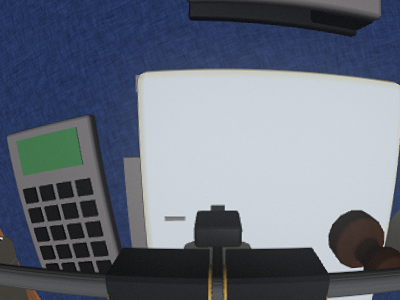

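At 21 N with the finger at y ≈ 83 the lever is against its end stop, which should be at about 84.5. I back off straight away, rise, and check the lever and whether the laminator moved.

Call:
{"api": "play_rows", "payload": {"motion": [[-1,0,8,0,0,0,0],[-1,0,16,0,0,0,0],[-1,0,20,0,0,0,0],[-1,0,20,-30,0,0,0],[-1,0,40,-60,0,0,0],[-1,0,80,-60,0,0,0],[-1,0,120,-60,0,0,0],[-1,0,133,-60,0,0,0],[-1,0,133,-60,0,0,0]]}}

```text
clock: 5.8
position: [0.475, -0.1401, 0.1419]
ee_rot: [3.082, -0.559, 0.003]
force: [1.1, 0.1, -0.8]
width: 0.007
```

Run:
```python
from h import *
goal([-35,-50,24])
p=arm.get_image('wrist'); cv2.imwrite('pics/w4.png',p['img'][:300,100:500])
for n in("top","scene"):
    p=arm.get_image(n); w=pts(p)
    if n=="scene": cv2.imwrite('pics/s4.png',cv2.resize(p['img'][110:300,100:380],None,fx=2.8,fy=2.8))
    q=(w-O)*1e3; c,s=np.cos(yaw),np.sin(yaw)
    lx=c*q[...,0]+s*q[...,1]; ly=-s*q[...,0]+c*q[...,1]; z=q[...,2]
    for nm,y0,y1,z0,z1 in(("lever",35,125,18,35),("btn",-80,-20,8,30),("tab",-150,-95,6,16)):
        m=(abs(lx+35)<22)&(ly>y0)&(ly<y1)&(z>z0)&(z<z1)
        if m.any(): print(n,nm,m.sum(),lx[m].mean().round(1),ly[m].mean().round(1),ly[m].min().round(1),ly[m].max().round(1))
    m=(abs(z)<6)&(abs(lx)<110)&(abs(ly)<220)
    k,l,st,_=cv2.connectedComponentsWithStats(m.astype(np.uint8)); i=1+st[1:,4].argmax()
    print(n,cv2.minAreaRect((w[l==i][:,:2]*1000).astype(np.float32)))
```

```text
t 5.8 TCP in lam mm [-35.2 -51.3  71.9] F lam [ 1.   0.5 -0.8] w 0.007
tool axes in lam
 [[ 1.    -0.007  0.003]
 [-0.007 -1.    -0.009]
 [ 0.003  0.009 -1.   ]]
tool shift mm [ 0.  -1.8 47.8]
top lever 41 -36.4 100.2 94.6 105.6
top ((551.8783569335938, -31.105911254882812), (214.71299743652344, 160.052490234375), 69.99714660644531)
scene lever 60 -32.7 99.8 93.8 105.6
scene btn 279 -29.8 -49.4 -70.9 -28.5
scene tab 74 -33.1 -114.1 -120.7 -107.8
scene ((525.68359375, -104.24761962890625), (369.3929443359375, 162.05746459960938), 70.01188659667969)
```

View pics/w4.png

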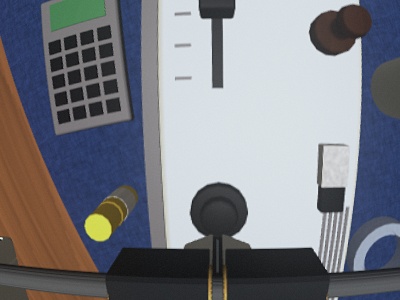

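View pics/s4.png

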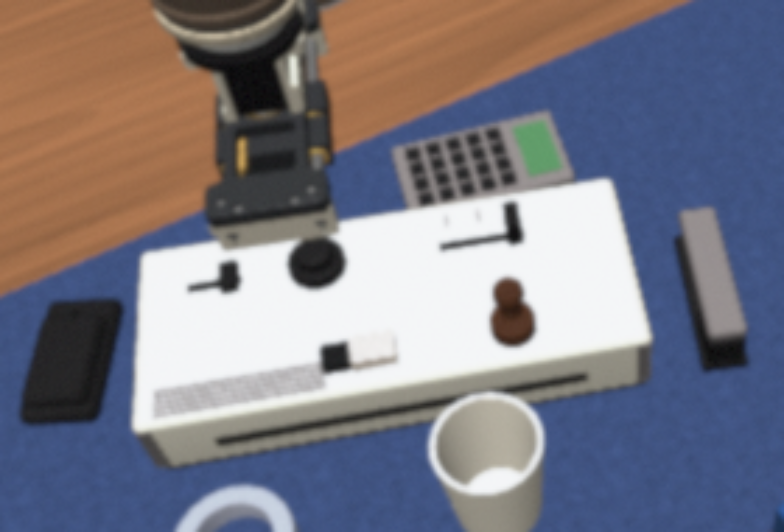

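Lever at y = 100 (hot), laminator unmoved (centre and angle within 1 mm and 0.3°), button still up. Now the press.

Call:
{"api": "play_rows", "payload": {"motion": [[-1,0,-2,20,0,0,0],[-1,0,-2,40,0,0,0],[-1,0,-2,46,0,0,0],[-1,0,-2,49,0,0,0],[-1,0,-2,52,0,0,0],[-1,0,-2,54,0,0,0],[-1,0,-2,56,0,0,0],[-1,0,-2,57,0,0,0],[-1,0,-2,57,0,0,0]]}}

```text
clock: 6.85
position: [0.4779, -0.1346, 0.0861]
ee_rot: [3.085, -0.55, 0.006]
force: [-3.5, 3.7, 13.4]
width: 0.003
```

```bash
python3 -c "
from h import *
goal([-35,-50,15])"
```

```text
t 6.85 TCP in lam mm [-34.4 -45.2  16.1] F lam [-4.5  2.3 13.4] w 0.003
tool axes in lam
 [[ 1.    -0.001  0.005]
 [-0.001 -1.    -0.007]
 [ 0.005  0.007 -1.   ]]
tool shift mm [-0.6  4.8  1.2]
```

The button has bottomed: z = 16.1 mm against 16 expected, at 13 N. I hold briefly with a little extra, then lift off and rise clear.

Call:
{"api": "play_rows", "payload": {"motion": [[-1,0,1,1,0,0,0],[-1,0,1,2,0,0,0],[-1,0,1,2,0,0,0],[-1,0,1,-10,0,0,0],[-1,0,1,-40,0,0,0],[-1,0,1,-80,0,0,0],[-1,-40,1,-110,0,0,0],[-1,-80,1,-130,0,0,0],[-1,-100,1,-130,0,0,0],[-1,-100,1,-130,0,0,0]]}}

```text
clock: 7.85
position: [0.3812, -0.0997, 0.2165]
ee_rot: [3.083, -0.55, 0.008]
force: [1.2, 0.6, 0.2]
width: -0.0
```

Run:
```python
from h import *
where()
p=arm.get_image("scene"); w=pts(p); cv2.imwrite('pics/s5.png',cv2.resize(p['img'][110:300,100:380],None,fx=2.8,fy=2.8))
q=(w-O)*1e3; c,s=np.cos(yaw),np.sin(yaw)
lx=c*q[...,0]+s*q[...,1]; ly=-s*q[...,0]+c*q[...,1]; z=q[...,2]
for nm,y0,y1,z0,z1 in(("lever",35,125,18,35),("btn",-80,-20,8,30),("tab",-150,-95,6,16)):
    m=(abs(lx+35)<22)&(ly>y0)&(ly<y1)&(z>z0)&(z<z1)
    print(nm,m.sum(),ly[m].mean().round(1),ly[m].min().round(1),ly[m].max().round(1))
m=np.hypot(lx+35,ly+50)<9; print("btn z",np.median(z[m]).round(1))
w0=np.load("scenew.npy"); print("btn z at start",np.median((w0[...,2][m]-.07)*1e3).round(1))
m=(abs(z)<6)&(abs(lx)<110)&(abs(ly)<220)
k,l,st,_=cv2.connectedComponentsWithStats(m.astype(np.uint8)); i=1+st[1:,4].argmax()
print(cv2.minAreaRect((w[l==i][:,:2]*1000).astype(np.float32)))
```

```text
t 7.85 TCP in lam mm [-137.2  -45.8  146.5] F lam [0.9 0.9 0.2] w -0.0
tool axes in lam
 [[ 1.    -0.002  0.007]
 [-0.002 -1.    -0.008]
 [ 0.007  0.008 -1.   ]]
lever 62 99.8 93.8 105.4
btn 278 -49.3 -70.7 -28.7
tab 72 -114.1 -120.5 -107.9
btn z 21.7
btn z at start 21.5
((525.7171630859375, -104.03546142578125), (369.2242126464844, 163.00209045410156), 70.0165786743164)
```

View pics/s5.png

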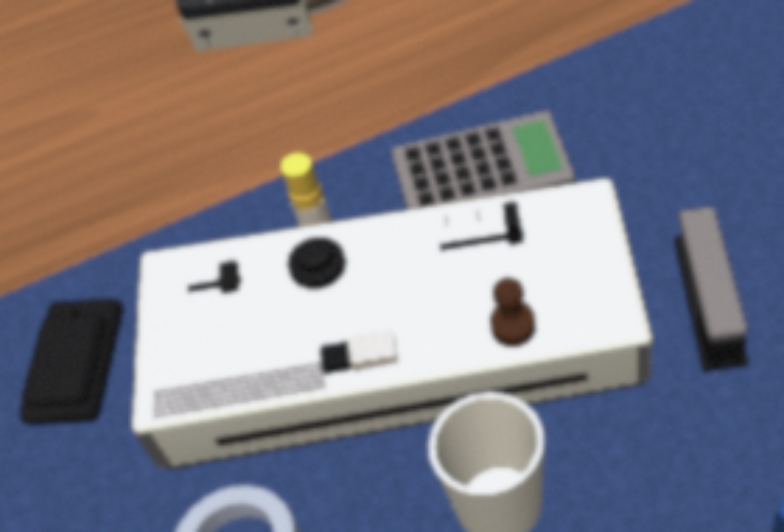

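The lever is in hot, the button is up, the tab and bystanders are unmoved, and the arm is clear, so I hand in.

```bash
python3 -c "
from cell import arm
print(arm.sign_off())"
```

```text
the job is handed in; nothing more can be done
None
```

I pushed the mode lever with the shut fingers from off, past cold, to the hot stop. I then pressed the start button once, let it come back up, and handed the job in with the arm clear, at about 8 s.

My last checks, from the scene camera's depth:
- **Lever:** it rests at y ≈ 100 mm in the laminator's frame, which is the hot stop. It was there both before and after the press.
- **Start button:** it bottomed at 16.1 mm above the top (16 mm expected). Afterwards it read 21.7 mm, against 21.5 mm at the start, so it is back up.
- **Release tab:** y ≈ -114 mm, unmoved.
- **Laminator:** its position agrees to within 1 mm and its angle to about 0.3° with the first measurement.
- **Bystanders:** by eye, they look unmoved in the last picture; I did not measure their positions.

One thing went over what I intended: at the end stop the push on the lever briefly reached about 21 N, above the 15 N the laminator is said to take along y. I backed off at once and saw no shift. The fingers also pressed the button about 5 mm off its centre, but it still went fully down.

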